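Clear a pen jammed in the key-return box

TASK

A pen has jammed across the chute of the key-return box. Lift the box's hinged lid all the way back until it rests against its stop and stays there (do not let it slam), push the jammed pen back up the chute until it is clear of the folded side flanges, then lift it out and lay it flat on the counter, parallel to the other pen and a few centimetres beside it. Leave the lid standing open, and leave the other things on the counter as they are.

Things in the scene. Friction and masses are not known exactly. Their poses are not given: they have to be found in the camera images.
- key_box: Grey steel key-return box fixed to the counter, 156 mm wide. Origin on the counter at mid-width; x axis to the rear (hinge side), y left, z up. Reaches from x = -145 mm (low open tray; side walls 26 to 58 mm high as far as x = -34) to +112. Behind x = -34 the side walls are 106 mm (front) to 126 mm (rear) high. An inclined chute runs inside; two lid stops stand behind the hinge.
- key_lid (a joint): Hinge angle of the lid, rad: 0 shut (falling 8 degrees to the front), 1.97 on its stop (15 degrees past upright). 3 mm plate, 156 mm wide, 165 mm from hinge to front edge, 0.24 to 0.39 kg, posting slot in it, no latch. Below about 1.71 it falls shut, above it falls on to the stop.
- key_lid_edge (a point): Middle of the lid's front edge, a rolled bead of 8 mm diameter along the whole width. Shut, it is 107 mm above the counter and juts about 21 mm forward of the high side walls, with over 60 mm free below it, so that fingertips tilted forward get under it.
- key_lid_hinge (a point): Middle of the lid's hinge line, at x = 108, z = 128 mm in the box's frame; its axis is parallel to the box's y axis.
- chute_floor (a point): Point of the chute floor at x = 0 of the box, mid-width, 43 mm up. The floor rises to the rear at 20 degrees (height 43 mm + 0.364 x, from x = -85 to the rear wall at x = 109); it is 150 mm wide behind x = 30 mm, and cheeks narrow it to 68 mm towards the front.
- flange_end (a point): Rear end of the flanges, mid-width, at x = 31 mm of the box, 21 mm above the floor. From here forward each cheek carries a folded flange, 2 mm thick, underside 17.5 mm above the floor, overhanging the chute from both sides; the opening between them is 104 mm here, 86 mm at the jammed pen, 81 mm at x = 0. Behind here the chute is open above when the lid is up.
- laundry_pen: The jammed pen, 121 mm long, 11 mm thick, 12 to 21 g. Origin: middle of its length, on its underside; its x axis runs along the barrel. At the start it lies across the chute about x = 13 mm of the box, its ends between the cheeks and under the two flanges. It is clear of them when its origin is beyond x = 45 mm in the box's frame; friction keeps it where it is left on the slope.
- ball_pen: The other pen, 136 mm long, 10 mm thick, lying on the counter left or right of the box. Origin: middle of its length, on its underside; x axis along the barrel.
- drop_bottle_0: Dropper bottle, 32 mm diameter, 90 mm high, standing near the other pen; origin at the centre of its base.
- drop_bottle_1: Dropper bottle, 32 mm diameter, 90 mm high, standing close beside the box; origin at the centre of its base.
- pin_tin: Round tin, 50 mm diameter, 24 mm high, near the other pen; origin at the centre of its base.
- calculator: Pocket calculator, 96 x 60 x 14 mm, on the other side of the box from the other pen; origin at the centre of its underside, x along its length.

How it is judged:
By the outcome, as a careful person would: the job done as asked, in the order asked, and still so for the second after the job is handed in, with the robot touching nothing.
It also fails if it takes over 69 s, if anything falls off the work surface, if the arm or the gripper's body presses on something with over 40 N, if the wrist force passes 120 N, or if a joint passes its speed limit or range.

ROBOT

A 7-joint arm with a two-finger parallel gripper is mounted at the origin on a cart in front of the work surface, level with it; the furniture and walls round the work are solid. World frame = base frame: x ahead of the robot, y to its left, z up, the work surface at z = 0. Lengths are in m, angles in rad, forces in N, time in s.
With the tool pointing down it reaches from about 0.35 to 0.9 m from the base axis. Payload 8.1 kg.
Tool frame: the origin (TCP) lies midway between the tips of the shut fingers; the grasp point (between the pads) lies 19 mm behind it (r.grip_point_offset is the distance from the TCP to the grasp point, in m); z points along the fingers, y is the line along which they close (so a half turn about z gives the same grasp; the last joint's range is limited). The gripper opens to 85 mm and grips with 20 to 120 N. Pads are 22 mm wide; open, the fingers measure 114 mm over their backs; the gripper's body (76 mm by 85 mm) begins 54 mm behind the grasp point. The pads swing forward as they close: fully open they stand 13 mm farther back than shut.
Start: joints at [1.077, 0.434, 0.025, 1.573, -0.012, 1.134, -0.075], TCP at [0.238, -0.578, 0.231] pointing down, gripper open.
Joint ranges: [-2.62, 2.62], [-0.44, 2.09], [-1.27, 1.32], [0.08, 2.57], [-1.32, 4.46], [0.12, 2], [-2.74, 2.74]. Speed limits (rad/s): [2.22, 2.22, 3.01, 3.01, 3.14, 3.14, 3.14].

INTERFACE

Orientations are given as a unit quaternion [w, x, y, z].
In Python, from workcell import r, optics, ticket, sensors gives the robot as it stands (r), with the cameras (optics), the job (ticket) and the readings (sensors).
- The arm moves only by the tool drive_effector, called after "Call:" by a JSON object that holds its "api" and its "payload", one argument or row to a line. Schema: {"type":"object","properties":{"steps":{"type":"array","items":{"type":"array","prefixItems":[{"type":"array","items":{"type":"number"},"minItems":3,"maxItems":3},{"type":"array","items":{"type":"number"},"minItems":3,"maxItems":3},{"type":"number"}],"minItems":3,"maxItems":3},"minItems":1,"maxItems":8},"only":{"type":"string"},"quiet":{"type":"boolean"},"lines":{"type":"string"}},"required":["steps"],"additionalProperties":false}. steps is a list of rows, 1 to 8 of them, each written [[rx, ry, rz], [dx, dy, dz], opening]: a rotation vector rx, ry, rz in units of 0.05 rad, then dx, dy, dz in units of 100 mm, then the finger opening in m; each row is the pose to reach, as a shift and turn from the pose commanded when the call began, along the tool's axes at that moment; what a row does not reach only later rows make up. A row lasts 1/10 s, in which the tool goes at most 0.05 m and 0.15 rad, less where a joint would pass 70% of its speed; a pose out of reach is approached as far as the arm can. The fingers move at their own pace and stop on an object; the grip force is fixed at half the most. Time passes only in rows, so rows that do not move let the fingers close. The tool returns the time, the measured TCP pose, the force, the opening and the grip force at its end. only (a regular expression) keeps the lines of the reply that match it, lines (a string "A,B") keeps lines A to B, and quiet returns only ok. Input that does not fit is refused with a message, and nothing moves.
- sensors.sense(): the state, without advancing time (a new reading comes with each control period).
- optics.read_camera(name): name is "scene" or "top"; returns a dict with "image" (384x512x3 uint8, red, green, blue), "depth" (384x512 float32, m along the optical axis (not along the pixel's ray), 0 where there is no reading), "mtx" (3x3 intrinsics, pixels), "extrinsics" (4x4, takes a point from camera to world coordinates). Camera axes: x right, y down, z forward; pixel columns grow to the right and rows downward; lengths in m; the calibration is good to about 2 mm. A picture is of the moment at which its call begins.
- ticket.finish_job(): hands the job in; it is judged then, once.
The state is a dict: "clock": time; "joint_pos": joint angles; "qvel": joint speeds; "joint_efforts": joint torques, N m; "tcp_pos": TCP position; "eef_rot": TCP orientation; "wrist_force": force on the tool from outside, world axes, zero at the start; "wrist_torque": the same for the moment, N m; "finger_gap": finger opening in m; "finger_force": force on a finger pad.
Only numpy, scipy, OpenCV 4.12 (cv2) and the standard library are available. Lean on these libraries where they do the work, as an engineer would, in place of code of your own. Each camera call takes 0.05 s, during which the arm holds its last target. There are 200 camera calls.

## Working session

There is one attempt and no reset: what is moved stays moved. The work goes in short steps, Python scripts to look and compute and a tool call to move; the robot and the scene stay as the last step left them, time stands still between calls to the robot, and variables do not carry over. Pictures are saved under pics/ and viewed, at most 10 in all, crops included, and the job is handed in when it is done.

```bash
ls; mkdir -p pics; cat > h.py <<'E'
import numpy as np, cv2
from workcell import r, optics, ticket, sensors
from scipy.spatial.transform import Rotation as R
def cloud(c):
    d=c["depth"];K=c["mtx"];v,u=np.indices(d.shape)
    P=np.stack([(u-K[0,2])/K[0,0]*d,(v-K[1,2])/K[1,1]*d,d],-1)
    E=c["extrinsics"];W=P@E[:3,:3].T+E[:3,3];W[d==0]=np.nan
    return W
def rot(s): q=s["eef_rot"];return R.from_quat([q[1],q[2],q[3],q[0]])
E
python3 - <<'E'
from h import *
for n in("scene","top"):
    c=optics.read_camera(n);cv2.imwrite(f"pics/{n}0.png",c["image"][:,:,::-1]);np.savez(f"{n}0.npz",**c)
    print(n,c["mtx"].round(1).tolist(),c["extrinsics"].round(3).tolist())
print(sensors.sense(),r.grip_point_offset)
E
```

```text
pics
workcell.py
scene [[363.7, 0.0, 256.0], [0.0, 363.7, 189.7], [0.0, 0.0, 1.0]] [[-0.814, -0.436, 0.383, 0.197], [-0.581, 0.611, -0.539, 0.521], [0.001, -0.661, -0.75, 0.818], [0.0, 0.0, 0.0, 1.0]]
top [[353.2, 0.0, 258.0], [0.0, 353.2, 192.1], [0.0, 0.0, 1.0]] [[-0.046, -0.977, 0.209, 0.321], [-0.999, 0.045, -0.01, -0.011], [0.0, -0.21, -0.978, 1.169], [0.0, 0.0, 0.0, 1.0]]
{'clock': 0.1, 'joint_pos': array([ 1.07742853,  0.43515905,  0.02493653,  1.57402051, -0.01160072,
        1.13401468, -0.07507596]), 'qvel': array([ 0.00026247, -0.00240593,  0.00052018, -0.00200538, -0.00130118,
        0.00017417,  0.0006551 ]), 'joint_efforts': array([ 3.71383183e-03, -6.71755385e+01,  1.02844644e+00, -3.16901422e+01,
        1.57647044e-02,  7.39973271e-03, -9.32773423e-05]), 'tcp_pos': array([ 0.23785345, -0.57746446,  0.23059488]), 'eef_rot': array([-7.01035787e-04,  9.80974135e-01,  1.94137105e-01, -1.97888060e-04]), 'wrist_force': array([0.32471657, 0.14085562, 0.58185014]), 'wrist_torque': array([ 0.01793478, -0.0102785 ,  0.00859268]), 'finger_force': 0.0, 'finger_gap': 0.08552605150796963} 0.0187
```

View pics/scene0.png

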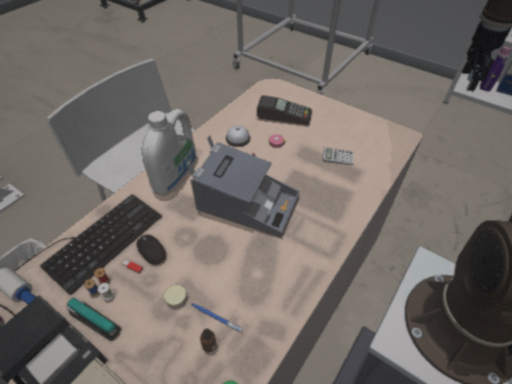

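View pics/top0.png

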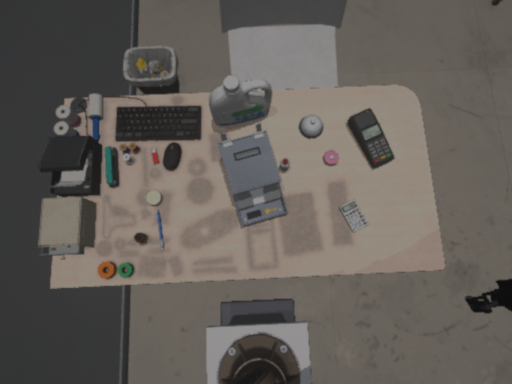

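The scene view shows the box around (245,190) with its lid shut, the blue pen at (216,317), the tin at (176,296), and the dark bottle at (209,341). In the top view the box is at (255,180), turned about 10°. The pen is at (160,228), the bottles are at (141,238) and (285,163), the tin is at (154,198), and the calculator is at (353,216).

```bash
python3 - <<'E'
from h import *
t=dict(np.load("top0.npz"));s=dict(np.load("scene0.npz"))
a=cv2.resize(t["image"][120:240,200:300],(500,600),interpolation=3)
b=cv2.resize(t["image"][180:255,125:175],(300,450),interpolation=3)
m=np.zeros((600,800,3),np.uint8);m[:,:500]=a;m[:450,500:]=b
cv2.imwrite("pics/crop0.png",m[:,:,::-1])
W=cloud(t)
# table check, heights
for n,c in(("top",t),("scene",s)):
    w=cloud(c)
    sel=(abs(w[...,0]-0.6)<.45)&(abs(w[...,1])<.5)&(abs(w[...,2])<.02)
    print(n,"table z",np.nanmedian(w[sel][:,2]))
    # top-lid points: z .1-.14
    L=(w[...,2]>.095)&(w[...,2]<.14)&(abs(w[...,1])<.14)&(w[...,0]>.4)&(w[...,0]<.75)
    mm=L.astype(np.uint8);k,lab,st,ce=cv2.connectedComponentsWithStats(mm)
    i=1+st[1:,4].argmax();p=w[lab==i]
    rc=cv2.minAreaRect((p[:,:2]*1000).astype(np.float32))
    print(n,st[i],rc,cv2.boxPoints(rc).round().tolist())
    A=np.c_[p[:,:2],np.ones(len(p))];x,*_=np.linalg.lstsq(A,p[:,2],rcond=None)
    print("plane",x,np.degrees(np.arctan(np.hypot(*x[:2]))),np.degrees(np.arctan2(x[1],x[0])),np.std(A@x-p[:,2]))
    # blue pen
    im=c["image"].astype(int)
    hsv=cv2.cvtColor(c["image"],cv2.COLOR_RGB2HSV)
    B=(hsv[...,0]>100)&(hsv[...,0]<130)&(hsv[...,1]>90)&(w[...,0]<.65)&(w[...,0]>.3)&(w[...,1]>.1)&(w[...,1]<.4)
    q=w[B];print("pen",len(q),q.mean(0),q.max(0),q.min(0)); 
    rc=cv2.minAreaRect((q[:,:2]*1000).astype(np.float32));print(rc,cv2.boxPoints(rc).round().tolist())
E
```

```text
top table z -0.0004109687709805687
top [ 218  129   63   67 2617] ((644.5604248046875, 3.2901992797851562), (174.63255310058594, 157.06234741210938), 13.423603057861328) [[541.0, 59.0], [578.0, -93.0], [748.0, -53.0], [711.0, 100.0]]
plane [0.12915152 0.03185458 0.03776273] 7.577111187787967 13.855183375277399 0.002617129118431093
pen 51 [0.47423744 0.30664148 0.00722879] [0.51721663 0.31254562 0.01415596] [ 0.43028231  0.30022071 -0.00315936]
((473.62506103515625, 307.0109558105469), (87.73435974121094, 6.173566818237305), 8.110344886779785) [[430.0, 304.0], [431.0, 298.0], [517.0, 310.0], [517.0, 316.0]]
scene table z -2.5616507886072615e-05
scene [ 190  142   81   62 2998] ((649.3626708984375, 1.6601638793945312), (174.8517608642578, 160.1781463623047), 13.29079818725586) [[546.0, 60.0], [583.0, -96.0], [753.0, -56.0], [716.0, 100.0]]
plane [ 0.12778461 -0.01274468  0.03750309] 7.317791953024791 -5.695596817534605 0.005232873982655841
pen 105 [0.47582292 0.30690729 0.0080435 ] [0.52022852 0.31424754 0.01195106] [0.43364518 0.29903234 0.0040763 ]
((477.10107421875, 306.89068603515625), (87.14297485351562, 7.721059799194336), 8.93445110321045) [[433.0, 304.0], [435.0, 296.0], [521.0, 310.0], [520.0, 317.0]]
```

View pics/crop0.png

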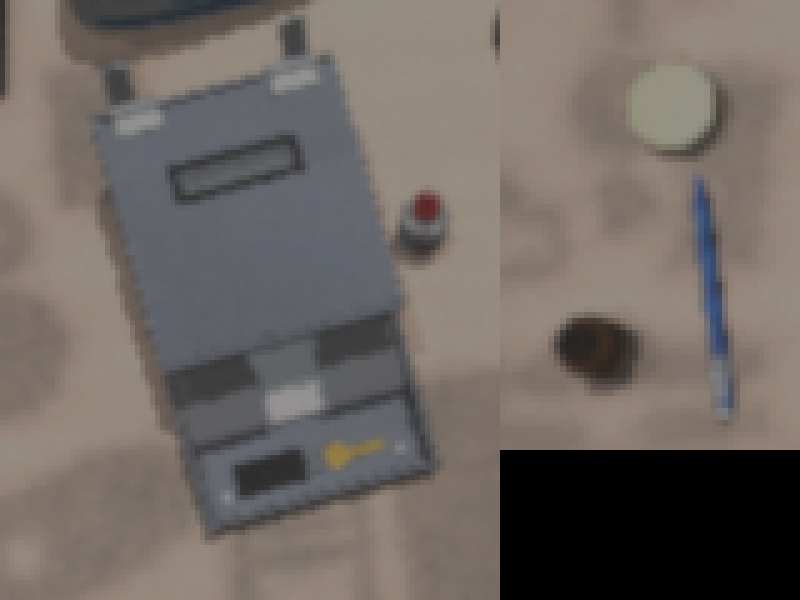

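The crop (5x, origin (200,120)) shows the lid's front corners at about (168,372) and (403,303) and its rear corners at (97,120) and (330,60). The tray's front corners are at (210,535) and (435,465). In the right half (6x, origin (125,180)) the other pen runs from (698,180) to (727,420).

```bash
cat >> h.py <<'E'
def hit(c,u,v,z):
    K=c["mtx"];E=c["extrinsics"];d=E[:3,:3]@np.array([(u-K[0,2])/K[0,0],(v-K[1,2])/K[1,1],1]);o=E[:3,3]
    return o+d*(z-o[2])/d[2]
def proj(c,P):
    E=c["extrinsics"];q=(np.atleast_2d(P)-E[:3,3])@E[:3,:3];return (q@c["mtx"].T)[:,:2]/q[:,2:]
def b2w(P,b):
    P=np.atleast_2d(P);cs,sn=np.cos(b[2]),np.sin(b[2])
    return np.c_[b[0]+cs*P[:,0]-sn*P[:,1],b[1]+sn*P[:,0]+cs*P[:,1],P[:,2]]
E
cat > fit.py <<'E'
from h import *
from scipy.optimize import least_squares
t=dict(np.load("top0.npz"));s=dict(np.load("scene0.npz"))
# box-frame points: lid front L,R ; tray front L,R ; lid rear L,R
a8=np.radians(8);fx=108-165*np.cos(a8);
M=np.array([[fx-4,78,107],[fx-4,-78,107],[-145,78,26],[-145,-78,26],[112,78,130],[112,-78,130]])/1000
px=np.array([[168,372],[403,303],[210,535],[435,465],[97,120],[330,60]])/5+[200,120]-.4
f=least_squares(lambda b:(proj(t,b2w(M,b))-px).ravel(),[.62,0,.23])
b=f.x;print(b,f.fun.reshape(-1,2).round(2).tolist())
np.save("box.npy",b)
print("edge,hinge,flange",b2w(np.array([[fx,0,107],[108,0,128],[31,0,75],[13,0,48]])/1000,b))
out=[]
for c,(x0,y0,w,h,k) in((s,(180,130,130,115,6)),):
    im=cv2.resize(c["image"][y0:y0+h,x0:x0+w],None,fx=k,fy=k,interpolation=3)
    p=proj(c,b2w(M,b));
    for q in p: cv2.circle(im,tuple(((q-[x0,y0]+.5)*k).astype(int).tolist()),3,(255,0,0),1)
    cv2.imwrite("pics/scene_fit.png",im[:600,:,::-1])
for u,v in((698,180),(727,420)):
    u,v=(u-500)/6+125-.4,v/6+180-.4;print("penend",hit(t,u,v,.005))
for n,u,v,z in(("tin",674,108,.024),("bot0",598,345,.09)):
    print(n,hit(t,(u-500)/6+125-.4,v/6+180-.4,z))
print("bot1 cap",hit(t,427/5+200,207/5+120,.09),"calc",hit(t,353,216,.014))
E
python3 fit.py
```

```text
[ 0.6154151  -0.00608013  0.23438199] [[-0.53, 1.95], [1.13, 2.06], [-0.25, -0.83], [0.73, -0.02], [-1.35, -1.16], [0.3, -2.26]]
edge,hinge,flange [[ 0.56153546 -0.018945    0.107     ]
 [ 0.72046217  0.01900199  0.128     ]
 [ 0.6455675   0.00111936  0.075     ]
 [ 0.62805966 -0.00306099  0.048     ]]
penend [0.52570177 0.31402053 0.005     ]
penend [0.39291584 0.29655956 0.005     ]
tin [0.56316125 0.32244289 0.024     ]
bot0 [0.42828732 0.33978475 0.09      ]
bot1 cap [ 0.64746283 -0.11413998  0.09      ] calc [ 0.47291675 -0.33229027  0.014     ]
```

View pics/scene_fit.png

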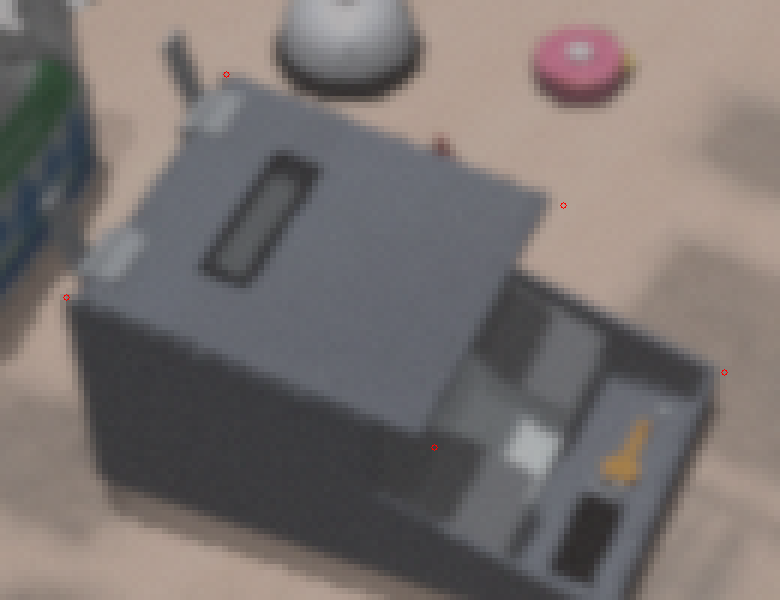

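The fitted frame (red) is a few mm off. Seen at 6x with origin (180,130), the lid's front corners are at (422,433) and (547,197), its rear corners at (76,302) and (232,82), and the tray's right front corner at (717,374). I'll refit using both views.

```bash
cat > fit2.py <<'E'
from h import *
from scipy.optimize import least_squares
t=dict(np.load("top0.npz"));s=dict(np.load("scene0.npz"))
M=np.array([[-56,78,107],[-56,-78,107],[-145,78,26],[-145,-78,26],[108,78,130],[108,-78,130]])/1000
pt=np.array([[168,372],[403,303],[210,535],[435,465],[97,120],[330,60]])/5+[200,120]-.5
ps=np.array([[422,433],[547,197],[717,374],[76,302],[232,82]])/6+[180,130]-.5
I=[0,1,3,4,5]
f=least_squares(lambda b:np.r_[(proj(t,b2w(M,b))-pt).ravel(),(proj(s,b2w(M[I],b))-ps).ravel()],[.62,0,.23],loss="soft_l1")
b=f.x;np.save("box.npy",b);print(b,f.fun.reshape(-1,2).round(1).tolist())
# two-view triangulation of the corners
def tri(u1,u2):
    A=[];
    for c,u in((t,u1),(s,u2)):
        E=np.linalg.inv(c["extrinsics"]);P=c["mtx"]@E[:3];A.append(P)
    X=cv2.triangulatePoints(A[0],A[1],u1.reshape(2,1),u2.reshape(2,1));return (X[:3]/X[3]).ravel()
for j,i in enumerate(I): print(i,tri(pt[i],ps[j]).round(4),"model",b2w(M[i],b).round(4))
E
python3 fit2.py; python3 - <<'E'
from h import *
b=np.load('box.npy');t=dict(np.load("top0.npz"));s=dict(np.load("scene0.npz"))
for c in(t,s):
    w=cloud(c).reshape(-1,3);d=w[:,:2]-b[:2];cs,sn=np.cos(b[2]),np.sin(b[2])
    x=d@[cs,sn];y=d@[-sn,cs]
    for lo in range(-90,120,15):
        m=(abs(y)<.03)&(x>lo/1e3)&(x<lo/1e3+.015);print(lo,np.nanmedian(w[m,2]).round(3),end="; ")
    m=(abs(x-.03)<.05)&(w[:,2]>.1)&(w[:,2]<.14);print("yrange",np.percentile(y[m],[1,99]))
E
```

```text
[ 0.61675034 -0.00544167  0.23815531] [[-0.8, 0.7], [0.7, 0.6], [-0.2, -1.1], [0.7, -0.4], [-1.2, -0.2], [0.4, -1.4], [0.4, 1.9], [1.0, 0.9], [0.6, -0.5], [-0.7, -0.3], [-0.4, -0.8]]
0 [0.5461 0.0546 0.1101] model [[0.5439 0.0571 0.107 ]]
1 [ 0.5821 -0.0919  0.1116] model [[ 0.5807 -0.0945  0.107 ]]
3 [ 0.4937 -0.1126  0.0265] model [[ 0.4942 -0.1154  0.026 ]]
4 [0.7045 0.0925 0.1253] model [[0.7033 0.0958 0.13  ]]
5 [ 0.7364 -0.054   0.1296] model [[ 0.7401 -0.0558  0.13  ]]
-90 0.014; -75 0.02; -60 0.104; -45 0.112; -30 0.114; -15 0.117; 0 0.118; 15 0.12; 30 0.123; 45 0.132; 60 0.125; 75 0.128; 90 0.13; 105 0.121; yrange [-0.07291354  0.68963251]
-90 0.012; -75 0.019; -60 0.043; -45 0.11; -30 0.114; -15 0.116; 0 0.118; 15 0.12; 30 0.122; 45 0.126; 60 0.128; 75 0.128; 90 0.131; 105 0.122; yrange [-0.07683318  0.56756926]
```

The two-view fit agrees to about 2–4 mm: box origin is (0.617, -0.005), yaw 0.238. For the lid, I'll straddle its edge with open fingers, lower finger under the bead and upper one above. That keeps it caged over the whole arc, so it can't slam.

```bash
cat >> h.py <<'E'
def tool(psi,yaw):  # tool z points psi below horizontal along yaw; tool x horizontal to the left
    f=np.array([np.cos(yaw),np.sin(yaw),0]);u=np.array([0,0,1.])
    z=np.cos(psi)*f-np.sin(psi)*u;y=np.sin(psi)*f+np.cos(psi)*u
    return R.from_matrix(np.c_[np.cross(y,z),y,z])
def rel(p,Rt,s=None):
    s=s or sensors.sense();R0=rot(s)
    return np.r_[(R0.inv()*Rt).as_rotvec(),R0.inv().apply(np.asarray(p)-s["tcp_pos"])]
def lidpose(th,psi,yb,zb=-.025,back=0):
    b=np.load("box.npy");a=th-np.radians(8)
    E=b2w([.108-.165*np.cos(a),0,.128+.165*np.sin(a)],b)[0];T=tool(psi,b[2])
    return E-T.apply([0,yb,zb+back]),T
E
python3 - <<'E'
from h import *
np.set_printoptions(precision=3,suppress=True)
p,T=lidpose(0,np.pi/4,-.02,back=.08);print(p,rel(p,T))
p,T=lidpose(0,np.pi/4,-.02);print(p)
E
```

```text
[ 0.539 -0.024  0.158] [-0.648  0.554 -1.34   0.489 -0.397  0.073]
[ 0.594 -0.011  0.102]
```

The rows are not in the units I measure in: shifts go in units of 100 mm and turns go in units of 0.05 rad. I convert before sending: 0.489 m is 4.89, -0.397 m is -3.97, -1.34 rad is -26.8.

Call:
{"api": "drive_effector", "payload": {
  "steps": [
    [[-12.96,11.08,-26.8],[4.89,-3.97,0.73],0.06],
    [[-12.96,11.08,-26.8],[4.89,-3.97,0.73],0.06],
    [[-12.96,11.08,-26.8],[4.89,-3.97,0.73],0.06],
    [[-12.96,11.08,-26.8],[4.89,-3.97,0.73],0.06],
    [[-12.96,11.08,-26.8],[4.89,-3.97,0.73],0.06],
    [[-12.96,11.08,-26.8],[4.89,-3.97,0.73],0.06],
    [[-12.96,11.08,-26.8],[4.89,-3.97,0.73],0.06],
    [[-12.96,11.08,-26.8],[4.89,-3.97,0.73],0.06]
  ]
}}

```text
clock: 0.9
tcp_pos: [0.4185, -0.2471, 0.1878]
eef_rot: [0.177, 0.739, 0.608, 0.228]
wrist_force: [1.4, -0.6, -0.3]
finger_gap: 0.0603
finger_force: 0.0
```

```bash
python3 - <<'E'
from h import *
np.set_printoptions(precision=3,suppress=True)
p,T=lidpose(0,np.pi/4,-.02,back=.08);print(p,rel(p,T),sensors.sense()["joint_pos"])
E
```

```text
[ 0.539 -0.024  0.158] [-0.184  0.156 -0.383  0.234  0.039  0.095] [ 1.313  0.17  -0.666  2.314 -0.86   0.349  1.252]
```

In the tool's units: 0.234 m is 2.34, 0.095 m is 0.95, -0.383 rad is -7.66.

Call:
{"api": "drive_effector", "payload": {
  "steps": [
    [[-3.68,3.12,-7.66],[2.34,0.39,0.95],0.06],
    [[-3.68,3.12,-7.66],[2.34,0.39,0.95],0.06],
    [[-3.68,3.12,-7.66],[2.34,0.39,0.95],0.06],
    [[-3.68,3.12,-7.66],[2.34,0.39,0.95],0.06],
    [[-3.68,3.12,-7.66],[2.34,0.39,0.95],0.06],
    [[-3.68,3.12,-7.66],[2.34,0.39,0.95],0.06],
    [[-3.68,3.12,-7.66],[2.34,0.39,0.95],0.06]
  ]
}}

```text
clock: 1.6
tcp_pos: [0.5102, -0.0555, 0.2272]
eef_rot: [0.218, 0.572, 0.732, 0.299]
wrist_force: [-0.1, -0.3, -0.0]
finger_gap: 0.0602
finger_force: 0.0
```

```bash
python3 - <<'E'
from h import *
np.set_printoptions(precision=3,suppress=True)
p,T=lidpose(0,np.pi/4,-.02);print(p,rel(p,T),sensors.sense()["joint_pos"])
E
```

```text
[ 0.594 -0.011  0.102] [-0.028 -0.026 -0.005  0.019 -0.02   0.155] [ 1.416  0.243 -1.267  2.359 -1.318  0.118  1.76 ]
```

Joints 3, 5 and 6 are at their limits, so 45° of tilt is too much this close in. I'll use a steeper tool, 62° below horizontal.

```bash
python3 - <<'E'
from h import *
np.set_printoptions(precision=3,suppress=True)
p,T=lidpose(0,np.radians(62),-.02,back=.09);print(p,rel(p,T))
T2=tool(np.radians(75),.2);print(rel([.54,-.02,.24],T2))
E
```

```text
[ 0.55  -0.022  0.172] [ 0.268 -0.027 -0.001  0.022 -0.004  0.073]
[ 0.495 -0.046  0.036  0.027  0.036  0.017]
```

Call:
{"api": "drive_effector", "payload": {
  "steps": [
    [[3,-0.6,0.4],[0.2,0.2,0.1],0.06],
    [[6,-0.8,0.6],[0.27,0.36,0.17],0.06],
    [[9.9,-0.92,0.72],[0.27,0.36,0.17],0.06],
    [[9.9,-0.92,0.72],[0.27,0.36,0.17],0.06],
    [[9.9,-0.92,0.72],[0.27,0.36,0.17],0.06],
    [[9.9,-0.92,0.72],[0.27,0.36,0.17],0.06]
  ]
}}

```text
clock: 2.2
tcp_pos: [0.5364, -0.0119, 0.2321]
eef_rot: [0.124, 0.591, 0.766, 0.222]
wrist_force: [-0.3, 1.2, -1.3]
finger_gap: 0.0602
finger_force: 0.0
```

```bash
python3 - <<'E'
from h import *
np.set_printoptions(precision=3,suppress=True)
p,T=lidpose(0,np.radians(62),-.02,back=.09);print(p,rel(p,T),sensors.sense()["joint_pos"])
E
```

```text
[ 0.55  -0.022  0.172] [ 0.019 -0.082 -0.002 -0.018 -0.019  0.057] [ 0.501  0.125 -0.456  2.154 -0.403  0.442  0.645]
```

Call:
{"api": "drive_effector", "payload": {
  "steps": [
    [[0.4,-1.6,0],[-0.18,-0.19,0.2],0.06],
    [[0.4,-1.6,0],[-0.18,-0.19,0.57],0.06],
    [[0.4,-1.6,0],[-0.18,-0.19,0.57],0.06],
    [[0.4,-1.6,0],[-0.18,-0.19,0.57],0.06]
  ]
}}

```text
clock: 2.6
tcp_pos: [0.5513, -0.021, 0.1718]
eef_rot: [0.148, 0.6, 0.763, 0.192]
wrist_force: [0.5, -0.4, 0.2]
finger_gap: 0.06
finger_force: 0.0
```

```bash
python3 - <<'E'
from h import *
np.set_printoptions(precision=3,suppress=True)
for ps in(55,62):
    p,T=lidpose(0,np.radians(ps),-.02);print(p,rel(p,T),sensors.sense()["joint_pos"])
E
```

```text
[ 0.593 -0.011  0.096] [-0.121 -0.005 -0.002 -0.001  0.002  0.087] [ 0.345  0.22  -0.366  2.214 -0.164  0.249  0.393]
[ 0.591 -0.012  0.092] [ 0.001 -0.005 -0.001 -0.001 -0.001  0.09 ] [ 0.345  0.22  -0.366  2.214 -0.164  0.249  0.393]
```

```bash
python3 - <<'E'
from h import *
np.set_printoptions(precision=3,suppress=True)
p,T=lidpose(0,np.radians(62),-.032,-.028);print(p,rel(p,T))
E
```

```text
[ 0.603 -0.009  0.095] [ 0.001 -0.005 -0.001 -0.001  0.011  0.093]
```

Call:
{"api": "drive_effector", "payload": {
  "steps": [
    [[0,0,0],[0,0.11,0],0.085],
    [[0,0,0],[0,0.11,0],0.085],
    [[0,-0.1,0],[0,0.11,0],0.085],
    [[0,-0.1,0],[-0.01,0.11,0.3],0.085],
    [[0,-0.1,0],[-0.01,0.11,0.6],0.085],
    [[0,-0.1,0],[-0.01,0.11,0.8],0.085],
    [[0,-0.1,0],[-0.01,0.11,0.93],0.085],
    [[0,-0.1,0],[-0.01,0.11,0.93],0.085]
  ]
}}

```text
clock: 3.4
tcp_pos: [0.5994, -0.0125, 0.1]
eef_rot: [0.147, 0.601, 0.763, 0.185]
wrist_force: [0.5, -0.4, -0.4]
finger_gap: 0.085
finger_force: 0.0
```

```bash
python3 - <<'E'
from h import *
c=optics.read_camera("scene");t=optics.read_camera("top")
a=cv2.resize(c["image"][110:250,170:320],None,fx=4,fy=4,interpolation=3)
cv2.imwrite("pics/strad.png",a[:,:,::-1])
np.set_printoptions(precision=3,suppress=True)
print(sensors.sense()["joint_pos"])
E
```

```text
[ 0.296  0.416 -0.38   2.177  0.47   0.118 -0.235]
```

View pics/strad.png

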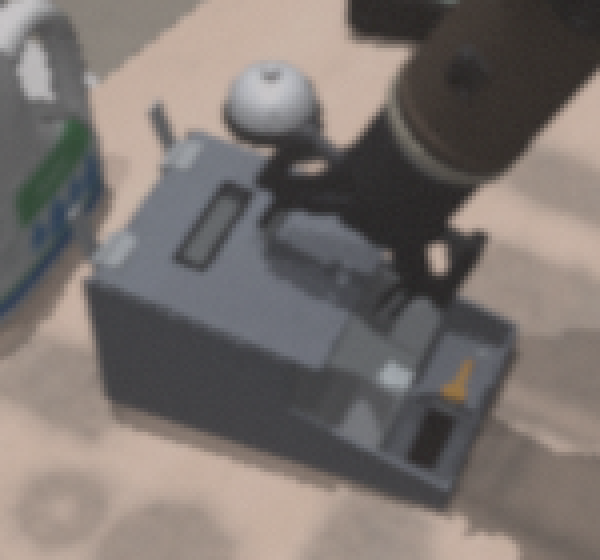

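The fingers straddle the lid's front edge: the upper one is above the plate at about (275,190), the lower one in front of and under the edge at about (400,300). Next I'll compute the lifting arc.

```bash
cat > arc.py <<'E'
from h import *;import sys
np.set_printoptions(precision=3,suppress=True)
ths=[float(a) for a in sys.argv[1:]]
for th in ths:
    psi=np.radians(np.interp(th,[0,.3,.6,1,1.5,1.97],[62,66,70,76,84,95]));g=np.interp(th,[0,.3,.6,1,1.3],[.085,.08,.06,.04,.024])
    ph=th-np.radians(8);yb=-(g/2-.004)+max(0,.024*np.tan(ph-psi))
    p,T=lidpose(th,psi,yb);print(th,rel(p,T),round(g,3))
E
python3 arc.py 0 .08 .16 .24 .32 .4 .5 .6
```

```text
0.0 [-0.011  0.004 -0.     0.003  0.009  0.003] 0.085
0.08 [ 0.007  0.004 -0.     0.003  0.012 -0.008] 0.084
0.16 [ 0.026  0.004 -0.     0.003  0.017 -0.019] 0.082
0.24 [ 0.045  0.004 -0.     0.003  0.023 -0.03 ] 0.081
0.32 [ 0.063  0.004 -0.     0.003  0.029 -0.04 ] 0.079
0.4 [ 0.082  0.004 -0.001  0.003  0.034 -0.05 ] 0.073
0.5 [ 0.105  0.004 -0.001  0.003  0.042 -0.061] 0.067
0.6 [ 0.128  0.004 -0.001  0.003  0.05  -0.072] 0.06
```

In the tool's units: -0.012 m is -0.12, -0.037 m is -0.37, 0.063 rad is 1.26.

Call:
{"api": "drive_effector", "payload": {
  "steps": [
    [[0,0,0],[0.03,0.1,0],0.085],
    [[0.2,0,0],[0.03,0.15,-0.04],0.085],
    [[0.4,0,0],[0.03,0.19,-0.12],0.085],
    [[0.9,0,0],[0.03,0.25,-0.24],0.085],
    [[1.26,0,0],[0.03,0.31,-0.37],0.085]
  ]
}}

```text
clock: 4.0
tcp_pos: [0.6079, -0.0062, 0.1479]
eef_rot: [0.127, 0.606, 0.769, 0.161]
wrist_force: [-0.9, -0.3, -2.2]
finger_gap: 0.0848
finger_force: 0.7
```

```bash
python3 - <<'E'
from h import *
for n in ("top","scene"):
    c=optics.read_camera(n);w=cloud(c).reshape(-1,3);b=np.load("box.npy");cs,sn=np.cos(b[2]),np.sin(b[2])
    d=w[:,:2]-b[:2];x=d@[cs,sn];y=d@[-sn,cs]
    for side in(-.06,.06):
      m=(abs(y-side)<.015)&(x>-.08)&(x<.09)&(w[:,2]>.1)&(w[:,2]<.3)
      if m.sum()>20:
        k=np.polyfit(x[m],w[m,2],1);print(n,side,m.sum(),"lid th",np.radians(8)+np.arctan(-k[0]),x[m].min())
E
python3 arc.py .32 .4 .5 .6 .7 .8 .9 1
```

```text
top -0.06 297 lid th 0.25194147481066237 -0.015264900526399242
top 0.06 416 lid th 0.2516942845393538 -0.05742505428666995
scene -0.06 183 lid th 0.2651858312301111 -0.03178175820311571
scene 0.06 505 lid th 0.27636679923657037 -0.053297142383768724
0.32 [-0.001  0.002 -0.002 -0.001 -0.003 -0.001] 0.079
0.4 [ 0.018  0.002 -0.002 -0.001  0.002 -0.011] 0.073
0.5 [ 0.041  0.002 -0.002 -0.001  0.009 -0.023] 0.067
0.6 [ 0.064  0.002 -0.002 -0.001  0.017 -0.034] 0.06
0.7 [ 0.09   0.002 -0.002 -0.001  0.027 -0.044] 0.055
0.8 [ 0.116  0.002 -0.002 -0.001  0.038 -0.052] 0.05
0.9 [ 0.143  0.002 -0.002 -0.001  0.049 -0.059] 0.045
1.0 [ 0.169  0.002 -0.002 -0.001  0.062 -0.065] 0.04
```

The lid is rising on the lower finger, at about 0.26 rad. I'll continue along the arc.

Call:
{"api": "drive_effector", "payload": {
  "steps": [
    [[0.36,0,0],[0,0.04,-0.1],0.079],
    [[0.8,0,0],[0,0.11,-0.22],0.073],
    [[1.28,0,0],[0,0.19,-0.33],0.067],
    [[1.8,0,0],[0,0.28,-0.43],0.06],
    [[2.32,0,0],[0,0.38,-0.52],0.054],
    [[2.86,0,0],[0,0.5,-0.59],0.048],
    [[3.38,0,0],[0,0.62,-0.65],0.044]
  ]
}}

```text
clock: 4.8
tcp_pos: [0.6356, 0.0013, 0.2322]
eef_rot: [0.074, 0.614, 0.78, 0.094]
wrist_force: [-1.0, -0.8, 1.0]
finger_gap: 0.0439
finger_force: 1.1
```

```bash
python3 - <<'E'
from h import *
for n in ("top","scene"):
    c=optics.read_camera(n);w=cloud(c).reshape(-1,3);b=np.load("box.npy");cs,sn=np.cos(b[2]),np.sin(b[2])
    d=w[:,:2]-b[:2];x=d@[cs,sn];y=d@[-sn,cs]
    for side in(-.06,.06):
      m=(abs(y-side)<.015)&(x>-.08)&(x<.09)&(w[:,2]>.135)&(w[:,2]<.35)
      if m.sum()>20:
        k=np.polyfit(x[m],w[m,2],1);print(n,side,m.sum(),"lid th",np.radians(8)+np.arctan(-k[0]),x[m].min())
E
python3 arc.py 1 1.1 1.2 1.3 1.38 1.46 1.54 1.6
```

```text
top 0.06 195 lid th 0.9317736227764445 -0.009270506948231819
scene -0.06 73 lid th 0.9446011565552788 -5.435738830428399e-05
scene 0.06 159 lid th 0.9592899786220257 -0.0003114871141290411
1.0 [ 0.005 -0.001  0.    -0.003 -0.003  0.001] 0.04
1.1 [ 0.033 -0.001  0.    -0.003  0.009 -0.005] 0.035
1.2 [ 0.061 -0.001  0.    -0.003  0.021 -0.01 ] 0.029
1.3 [ 0.089 -0.001  0.    -0.003  0.034 -0.013] 0.024
1.38 [ 0.111 -0.001  0.    -0.003  0.046 -0.015] 0.024
1.46 [ 0.134 -0.001  0.    -0.003  0.059 -0.015] 0.024
1.54 [ 0.161 -0.001  0.    -0.003  0.071 -0.015] 0.024
1.6 [ 0.186 -0.001  0.    -0.003  0.08  -0.014] 0.024
```

In the tool's units: 0.059 m is 0.59, 0.046 m is 0.46, 0.134 rad is 2.68.

Call:
{"api": "drive_effector", "payload": {
  "steps": [
    [[0.66,0,0],[-0.02,0.09,-0.05],0.036],
    [[1.22,0,0],[-0.03,0.21,-0.1],0.032],
    [[1.78,0,0],[-0.03,0.34,-0.13],0.028],
    [[2.22,0,0],[-0.03,0.46,-0.15],0.028],
    [[2.68,0,0],[-0.03,0.59,-0.15],0.028]
  ]
}}

```text
clock: 5.4
tcp_pos: [0.6913, 0.012, 0.2613]
eef_rot: [0.034, 0.617, 0.785, 0.044]
wrist_force: [-0.4, -0.5, 0.8]
finger_gap: 0.028
finger_force: 0.3
```

```bash
python3 - <<'E'
from h import *
c=optics.read_camera("scene");a=cv2.resize(c["image"][60:250,170:370],None,fx=3,fy=3,interpolation=3)
cv2.imwrite("pics/mid.png",a[:,:,::-1])
E
python3 arc.py 1.46 1.52 1.58 1.64 1.7 1.76 1.82 1.88 1.94 1.97
```

```text
1.46 [-0.003 -0.002  0.001  0.    -0.    -0.003] 0.024
1.52 [ 0.016 -0.002  0.001  0.     0.009 -0.004] 0.024
1.58 [ 0.041 -0.002  0.001  0.     0.018 -0.004] 0.024
1.64 [ 0.065 -0.002  0.001  0.     0.027 -0.004] 0.024
1.7 [ 0.09  -0.002  0.001  0.     0.036 -0.003] 0.024
1.76 [ 0.114 -0.002  0.001  0.     0.045 -0.001] 0.024
1.82 [ 0.139 -0.002  0.001  0.     0.053  0.   ] 0.024
1.88 [ 0.163 -0.002  0.001  0.     0.061  0.003] 0.024
1.94 [ 0.188 -0.002  0.001  0.     0.069  0.006] 0.024
1.97 [ 0.2   -0.002  0.001  0.     0.073  0.007] 0.024
```

View pics/mid.png

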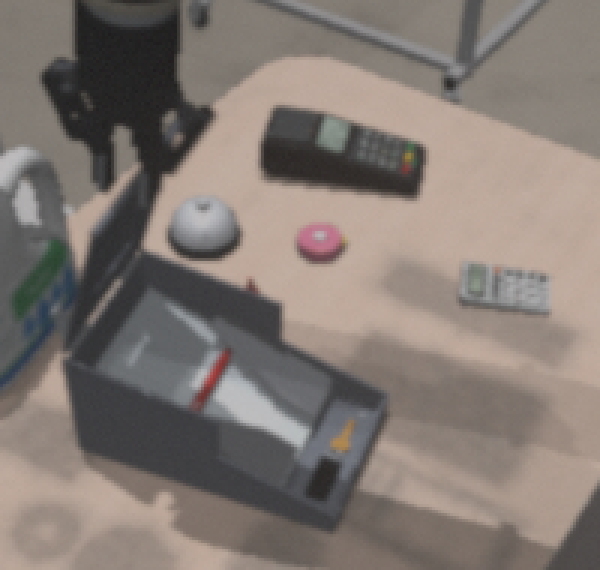

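The lid stands nearly upright between the two fingers at about (125,180). The red jammed pen is in view across the chute at (212,378). I'll take the lid over the balance point slowly.

The rows are not in the units I measure in: shifts go in units of 100 mm and turns go in units of 0.05 rad. I convert before sending: 0.035 m is 0.35, 0.031 m is 0.31, 0.03 rad is 0.6.

Call:
{"api": "drive_effector", "payload": {
  "steps": [
    [[0.2,0,0],[0,0.05,-0.04],0.024],
    [[0.4,0,0],[0,0.1,-0.04],0.022],
    [[0.6,0,0],[0,0.15,-0.04],0.02],
    [[0.8,0,0],[0,0.19,-0.04],0.018],
    [[1.06,0,0],[0,0.23,-0.04],0.018],
    [[1.3,0,0],[0,0.27,-0.04],0.018],
    [[1.56,0,0],[0,0.31,-0.04],0.018],
    [[1.8,0,0],[0,0.35,-0.03],0.018]
  ]
}}

```text
clock: 6.25
tcp_pos: [0.7252, 0.0183, 0.2677]
eef_rot: [0.007, 0.619, 0.785, 0.008]
wrist_force: [-0.6, 0.3, -0.3]
finger_gap: 0.0177
finger_force: 0.1
```

```bash
python3 arc.py 1.7 1.76 1.82 1.88 1.94 1.97 2
```

```text
1.7 [-0.002  0.002 -0.002  0.002  0.004 -0.   ] 0.024
1.76 [ 0.023  0.002 -0.002  0.003  0.012  0.   ] 0.024
1.82 [ 0.047  0.002 -0.002  0.003  0.02   0.001] 0.024
1.88 [ 0.072  0.002 -0.002  0.003  0.029  0.003] 0.024
1.94 [ 0.096  0.002 -0.002  0.003  0.037  0.005] 0.024
1.97 [ 0.108  0.002 -0.002  0.003  0.041  0.006] 0.024
2.0 [ 0.108  0.002 -0.002  0.003  0.045  0.008] 0.024
```

In the tool's units: 0.018 m is 0.18, 0.029 m is 0.29, 0.08 rad is 1.6.

Call:
{"api": "drive_effector", "payload": {
  "steps": [
    [[0.2,0,0],[0.01,0.04,0],0.018],
    [[0.4,0,0],[0.02,0.08,0],0.018],
    [[0.6,0,0],[0.03,0.11,0],0.018],
    [[0.8,0,0],[0.03,0.15,0.01],0.018],
    [[1,0,0],[0.03,0.18,0.01],0.018],
    [[1.2,0,0],[0.03,0.22,0.02],0.018],
    [[1.4,0,0],[0.03,0.25,0.03],0.018],
    [[1.6,0,0],[0.03,0.29,0.04],0.018]
  ]
}}

```text
clock: 7.05
tcp_pos: [0.7526, 0.028, 0.2642]
eef_rot: [-0.017, 0.619, 0.785, -0.024]
wrist_force: [0.9, 0.2, -0.5]
finger_gap: 0.0177
finger_force: 0.2
```

```bash
python3 arc.py 1.88 1.94 1.97 2
```

```text
1.88 [-0.008  0.002 -0.003 -0.    -0.    -0.001] 0.024
1.94 [ 0.016  0.002 -0.003 -0.     0.008  0.   ] 0.024
1.97 [ 0.028  0.002 -0.003 -0.     0.012  0.001] 0.024
2.0 [ 0.028  0.002 -0.003 -0.     0.016  0.002] 0.024
```

In the tool's units: 0.013 m is 0.13, 0.011 m is 0.11, 0.028 rad is 0.56.

Call:
{"api": "drive_effector", "payload": {
  "steps": [
    [[0.2,0,0],[0,0.03,0],0.018],
    [[0.3,0,0],[0,0.06,0],0.018],
    [[0.4,0,0],[0,0.09,0.01],0.018],
    [[0.56,0,0],[0,0.11,0.01],0.018],
    [[0.56,0,0],[0,0.13,0.01],0.018],
    [[0.56,0,0],[0,0.13,0.01],0.018]
  ]
}}

```text
clock: 7.65
tcp_pos: [0.7651, 0.0311, 0.2623]
eef_rot: [-0.026, 0.618, 0.785, -0.035]
wrist_force: [-0.0, 0.2, 0.1]
finger_gap: 0.0179
finger_force: 0.0
```

```bash
cat > lid.py <<'E'
from h import *
for n in ("top","scene"):
    c=optics.read_camera(n);w=cloud(c).reshape(-1,3);b=np.load("box.npy");cs,sn=np.cos(b[2]),np.sin(b[2])
    d=w[:,:2]-b[:2];x=d@[cs,sn];y=d@[-sn,cs]
    for side in(-.06,.06):
      m=(abs(y-side)<.012)&(x>.06)&(x<.2)&(w[:,2]>.16)&(w[:,2]<.3)
      if m.sum()>8:
        k=np.polyfit(w[m,2],x[m],1);print(n,side,m.sum(),"lid th",np.radians(98)+np.arctan(k[0]),"top",w[m,2].max())
E
python3 lid.py; python3 arc.py 1.97
```

```text
top 0.06 252 lid th 1.9618657438126341 top 0.28978455046444684
scene -0.06 229 lid th 1.9686330712604987 top 0.272987364522
scene 0.06 340 lid th 1.9606940500598504 top 0.2891179545748299
1.97 [ 0.001  0.002 -0.002 -0.    -0.001  0.   ] 0.024
```

The lid is on its stop: 1.96–1.97 rad measured in both views, and no contact force. I'll withdraw along the lid's plane and then measure the pen.

In the tool's units: -0.05 m is -0.5, -0.08 m is -0.8.

Call:
{"api": "drive_effector", "payload": {
  "steps": [
    [[0,0,0],[0,0,0],0.04],
    [[0,0,0],[0,0,0],0.04],
    [[0,0,0],[0,0.03,-0.2],0.04],
    [[0,0,0],[0,0.09,-0.5],0.04],
    [[0,0,0],[0,0.13,-0.75],0.04],
    [[0,0,0],[0,0.13,-0.8],0.04]
  ]
}}

```text
clock: 8.35
tcp_pos: [0.7851, 0.0364, 0.3444]
eef_rot: [-0.024, 0.619, 0.785, -0.033]
wrist_force: [-0.3, 0.4, 1.4]
finger_gap: 0.0401
finger_force: 0.0
```

```bash
python3 lid.py
cat > red.py <<'E'
from h import *
b=np.load("box.npy");cs,sn=np.cos(b[2]),np.sin(b[2])
def tobox(w): d=w[...,:2]-b[:2];return np.stack([d@[cs,sn],d@[-sn,cs],w[...,2]],-1)
for n in("top","scene"):
    c=optics.read_camera(n);w=tobox(cloud(c));h=cv2.cvtColor(c["image"],cv2.COLOR_RGB2HSV)
    m=((h[...,0]<8)|(h[...,0]>172))&(h[...,1]>120)&(abs(w[...,0]-.04)<.08)&(abs(w[...,1])<.075)
    q=w[m]*1000;v,u=np.nonzero(m)
    f=np.polyfit(q[:,1],q[:,0],1) if len(q)>5 else None
    print(n,len(q),"box mean",q.mean(0).round(1),"y",q[:,1].min().round(1),q[:,1].max().round(1),"slope",f,"dz",(q[:,2]-43-.364*q[:,0]).mean().round(1))
    # ray ∩ mid-pen height surface: floor+5.5/cos
    P=[]
    for uu,vv in zip(u,v):
        z=.055
        for _ in range(8): X=tobox(hit(c,uu,vv,z));z=.043+.364*X[0]+.0075
        P.append(X)
    P=np.array(P)*1000;print("  rays",P.mean(0).round(1),np.polyfit(P[:,1],P[:,0],1).round(3),P[:,1].min().round(),P[:,1].max().round())
    fl=(abs(w[...,0]-.06)<.02)&(abs(w[...,1])<.05)&(w[...,2]<.1);print("  floor offs",np.nanmedian(w[fl][:,2]-.043-.364*w[fl][:,0]).round(4))
    fl=(abs(w[...,0]+.0)<.006)&(abs(w[...,1])<.02)&(w[...,2]<.1);print("  floor0 offs",np.nanmedian(w[fl][:,2]-.043-.364*w[fl][:,0]).round(4))
E
python3 red.py
```

```text
top 0.06 256 lid th 1.9621473018761775 top 0.2893708991757077
scene -0.06 266 lid th 1.9614073200118467 top 0.28956453633089363
scene 0.06 344 lid th 1.9615963600716173 top 0.2899549982161014red.py:9: RuntimeWarning: Mean of empty slice.
  print(n,len(q),"box mean",q.mean(0).round(1),"y",q[:,1].min().round(1),q[:,1].max().round(1),"slope",f,"dz",(q[:,2]-43-.364*q[:,0]).mean().round(1))
  ret = um.true_divide(
Traceback (most recent call last):
  File "red.py", line 9, in <module>
    print(n,len(q),"box mean",q.mean(0).round(1),"y",q[:,1].min().round(1),q[:,1].max().round(1),"slope",f,"dz",(q[:,2]-43-.364*q[:,0]).mean().round(1))
                                                     ~~~~~~~~~~^^
ValueError: zero-size array to reduction operation minimum which has no identity
```

Call:
{"api": "drive_effector", "payload": {
  "steps": [
    [[0,0,0],[0.3,-0.4,-0.2],0.04],
    [[0,0,0],[0.6,-0.8,-0.2],0.04],
    [[0,0,0],[1,-1.2,-0.2],0.04],
    [[0,0,0],[1.5,-1.5,-0.2],0.04],
    [[0,0,0],[2,-1.7,-0.2],0.04],
    [[0,0,0],[2.5,-1.7,-0.2],0.04],
    [[0,0,0],[3,-1.7,-0.2],0.04]
  ]
}}

```text
clock: 9.2
tcp_pos: [0.5546, 0.2691, 0.3744]
eef_rot: [-0.025, 0.619, 0.784, -0.035]
wrist_force: [1.1, 0.6, 0.2]
finger_gap: 0.0397
finger_force: 0.0
```

```bash
python3 red.py; python3 -c "
from h import *;print(sensors.sense()['joint_pos'].round(2))"
```

```text
top 43 box mean [ 8.6 -8.7 56.7] y -40.7 24.6 slope [4.36040200e-04 8.61631516e+00] dz 10.6
  rays [ 9.4 -8.9 53.9] [0.    9.358] -41.0 25.0
  floor offs -0.0005
  floor0 offs -0.0004
scene 37 box mean [ 10.8 -10.8  56.2] y -41.3 18.7 slope [5.48888844e-03 1.08317009e+01] dz 9.2
  rays [ 11.4 -12.1  54.6] [-1.0000e-03  1.1349e+01] -43.0 19.0
  floor offs -0.0017
  floor0 offs -0.0021
[-0.17  0.48 -0.61  1.23  0.22  1.59 -0.5 ]
```

The red pen lies exactly across the chute at box x ≈ 9–12 mm. Its top is about 10 mm above the floor in both views, and the floor height agrees within 2 mm. I'll grip it across its middle with the tool square to the chute floor and slide it up the slope.

```bash
cat > ch.py <<'E'
from h import *;import sys
np.set_printoptions(precision=3,suppress=True)
b=np.load("box.npy");T=tool(np.radians(70),b[2]);n=np.array([-.342,0,.94])
for a in sys.argv[1:]:
    x,k=map(float,a.split(","));p=b2w(np.array([x,0,.043+.364*x])+n*k,b)[0];print(a,p,rel(p,T))
s=sensors.sense();print(s["joint_pos"],s["wrist_force"])
E
python3 ch.py .012,.2 .012,.1 .012,.0025
```

```text
.012,.2 [ 0.562 -0.019  0.235] [-0.438 -0.003  0.009 -0.289 -0.049  0.143]
.012,.1 [ 0.595 -0.011  0.141] [-0.438 -0.003  0.009 -0.289 -0.007  0.234]
.012,.0025 [ 0.628 -0.003  0.05 ] [-0.438 -0.003  0.009 -0.29   0.034  0.322]
[-0.168  0.476 -0.614  1.233  0.224  1.59  -0.496] [-0.517 -0.015  0.521]
```

Call:
{"api": "drive_effector", "payload": {
  "steps": [
    [[-8.76,0,0.18],[-2.89,-0.49,1.43],0.036],
    [[-8.76,0,0.18],[-2.89,-0.49,1.43],0.036],
    [[-8.76,0,0.18],[-2.89,-0.49,1.43],0.036],
    [[-8.76,0,0.18],[-2.89,-0.49,1.43],0.036],
    [[-8.76,0,0.18],[-2.89,-0.49,1.43],0.036],
    [[-8.76,0,0.18],[-2.89,-0.49,1.43],0.036],
    [[-8.76,0,0.18],[-2.89,-0.49,1.43],0.036],
    [[-8.76,0,0.18],[-2.89,-0.49,1.43],0.036]
  ]
}}

```text
clock: 10.1
tcp_pos: [0.5612, -0.0351, 0.2325]
eef_rot: [0.108, 0.617, 0.768, 0.133]
wrist_force: [-0.3, -0.6, -0.4]
finger_gap: 0.036
finger_force: 0.0
```

```bash
python3 ch.py .012,.2 .012,.1 .012,.03
```

```text
.012,.2 [ 0.562 -0.019  0.235] [-0.005  0.008 -0.02   0.016  0.005 -0.001]
.012,.1 [ 0.595 -0.011  0.141] [-0.005  0.008 -0.02   0.017  0.005  0.099]
.012,.03 [ 0.618 -0.005  0.076] [-0.005  0.008 -0.02   0.017  0.006  0.169]
[ 0.49   0.214 -0.548  1.983  0.082  0.638  0.13 ] [-0.274 -0.575 -0.434]
```

In the tool's units: 0.165 m is 1.65, 0.15 m is 1.5, -0.02 rad is -0.4.

Call:
{"api": "drive_effector", "payload": {
  "steps": [
    [[0,0.16,-0.4],[0.17,0.05,0],0.036],
    [[0,0.16,-0.4],[0.17,0.05,0],0.036],
    [[0,0.16,-0.4],[0.17,0.05,0.4],0.036],
    [[0,0.16,-0.4],[0.17,0.05,0.8],0.036],
    [[0,0.16,-0.4],[0.17,0.05,1.2],0.036],
    [[0,0.16,-0.4],[0.17,0.06,1.5],0.036],
    [[0,0.16,-0.4],[0.17,0.06,1.65],0.036],
    [[0,0.16,-0.4],[0.17,0.06,1.65],0.036]
  ]
}}

```text
clock: 10.9
tcp_pos: [0.621, 0.0054, 0.0829]
eef_rot: [0.106, 0.604, 0.778, 0.137]
wrist_force: [0.0, 0.6, -0.2]
finger_gap: 0.0359
finger_force: 0.0
```

```bash
python3 ch.py .012,.03 .012,.0025
```

```text
.012,.03 [ 0.618 -0.005  0.076] [ 0.    -0.005  0.012 -0.009 -0.007  0.005]
.012,.0025 [ 0.628 -0.003  0.05 ] [ 0.    -0.005  0.012 -0.01  -0.007  0.033]
[ 0.224  0.487 -0.368  2.032  0.351  0.322 -0.14 ] [ 0.034  0.637 -0.208]
```

In the tool's units: -0.01 m is -0.1, 0.01 m is 0.1, 0.012 rad is 0.24.

Call:
{"api": "drive_effector", "payload": {
  "steps": [
    [[0,-0.1,0.24],[-0.1,-0.07,0.05],0.036],
    [[0,-0.1,0.24],[-0.1,-0.07,0.1],0.036],
    [[0,-0.1,0.24],[-0.1,-0.07,0.1],0.036]
  ]
}}

```text
clock: 11.2
tcp_pos: [0.6212, -0.0077, 0.0732]
eef_rot: [0.109, 0.61, 0.773, 0.137]
wrist_force: [-0.4, -0.6, -0.9]
finger_gap: 0.036
finger_force: 0.0
```

```bash
python3 ch.py .012,.0025
```

```text
.012,.0025 [ 0.628 -0.003  0.05 ] [ 0.003  0.003 -0.003  0.003 -0.001  0.025]
[ 0.228  0.5   -0.347  2.043  0.362  0.292 -0.145] [-0.428 -0.609 -0.861]
```

Call:
{"api": "drive_effector", "payload": {
  "steps": [
    [[0,0,0],[0.02,-0.01,0.1],0.036],
    [[0,0,0],[0.02,-0.01,0.18],0.036],
    [[0,0,0],[0.02,-0.01,0.24],0.036],
    [[0,0,0],[0.02,-0.01,0.24],0.036]
  ]
}}

```text
clock: 11.6
tcp_pos: [0.6276, -0.0027, 0.0487]
eef_rot: [0.108, 0.609, 0.773, 0.137]
wrist_force: [-0.6, -0.1, -0.4]
finger_gap: 0.036
finger_force: 0.0
```

```bash
python3 ch.py .012,.0025; python3 -c "
from h import *
c=optics.read_camera('scene');a=cv2.resize(c['image'][120:240,185:315],None,fx=5,fy=5,interpolation=3)
cv2.imwrite('pics/grip.png',a[:,:,::-1])"
```

```text
.012,.0025 [ 0.628 -0.003  0.05 ] [ 0.001  0.001 -0.002 -0.     0.    -0.001]
[ 0.182  0.543 -0.301  2.045  0.385  0.244 -0.173] [-0.55  -0.149 -0.403]
```

View pics/grip.png

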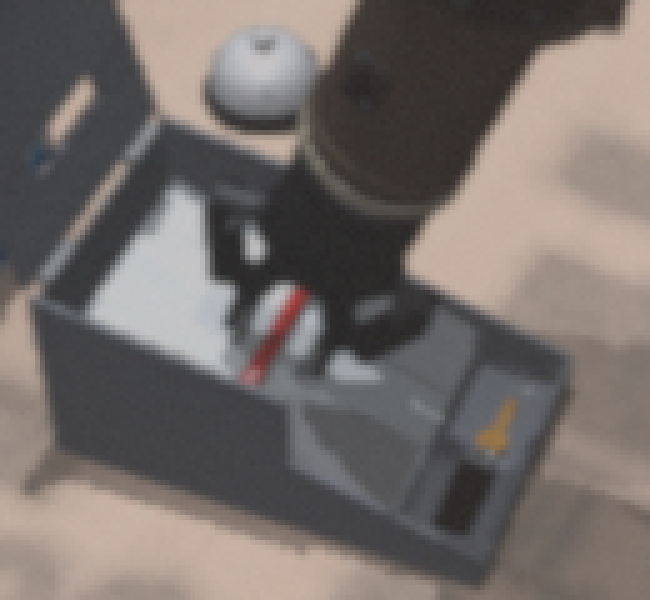

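The red pen runs from (245,375) to (305,295), between the rear finger at (240,300) and the front finger at (340,345). I'll close on it.

In the tool's units: -0.001 m is -0.01.

Call:
{"api": "drive_effector", "payload": {
  "steps": [
    [[0,0,0],[0,0,-0.01],0.02],
    [[0,0,0],[0,0,-0.01],0],
    [[0,0,0],[0,0,-0.01],0],
    [[0,0,0],[0,0,-0.01],0]
  ]
}}

```text
clock: 12.05
tcp_pos: [0.6276, -0.0031, 0.0513]
eef_rot: [0.109, 0.609, 0.773, 0.137]
wrist_force: [-2.9, -1.2, 6.0]
finger_gap: 0.0081
finger_force: 59.3
```

```bash
python3 ch.py .04,.004 .062,.004
```

```text
.04,.004 [0.654 0.004 0.061] [ 0.003  0.002 -0.002  0.     0.029  0.   ]
.062,.004 [0.676 0.009 0.069] [ 0.003  0.002 -0.002  0.     0.053  0.   ]
[ 0.185  0.538 -0.304  2.045  0.384  0.247 -0.172] [-2.902 -1.162  6.006]
```

Call:
{"api": "drive_effector", "payload": {
  "steps": [
    [[0,0,0],[0,0.06,-0.01],0],
    [[0,0,0],[0,0.14,-0.01],0],
    [[0,0,0],[0,0.22,-0.01],0],
    [[0,0,0],[0,0.3,-0.01],0],
    [[0,0,0],[0,0.38,-0.01],0],
    [[0,0,0],[0,0.46,-0.01],0],
    [[0,0,0],[0,0.53,-0.01],0],
    [[0,0,0],[0,0.53,-0.01],0]
  ]
}}

```text
clock: 12.85
tcp_pos: [0.6769, 0.0089, 0.0705]
eef_rot: [0.109, 0.609, 0.773, 0.138]
wrist_force: [-0.6, 0.8, -0.7]
finger_gap: 0.0077
finger_force: 58.6
```

```bash
python3 ch.py .062,.004; python3 red.py;python3 -c "
from h import *
c=optics.read_camera('scene');a=cv2.resize(c['image'][120:240,185:315],None,fx=5,fy=5,interpolation=3)
cv2.imwrite('pics/drag.png',a[:,:,::-1])"
```

```text
.062,.004 [0.676 0.009 0.069] [ 0.004  0.002 -0.002  0.    -0.002  0.001]
[ 0.183  0.568 -0.336  1.913  0.361  0.355 -0.155] [-0.585  0.8   -0.662]red.py:9: RuntimeWarning: Mean of empty slice.
  print(n,len(q),"box mean",q.mean(0).round(1),"y",q[:,1].min().round(1),q[:,1].max().round(1),"slope",f,"dz",(q[:,2]-43-.364*q[:,0]).mean().round(1))
  ret = um.true_divide(
Traceback (most recent call last):
  File "red.py", line 9, in <module>
    print(n,len(q),"box mean",q.mean(0).round(1),"y",q[:,1].min().round(1),q[:,1].max().round(1),"slope",f,"dz",(q[:,2]-43-.364*q[:,0]).mean().round(1))
                                                     ~~~~~~~~~~^^
ValueError: zero-size array to reduction operation minimum which has no identity
```

View pics/drag.png

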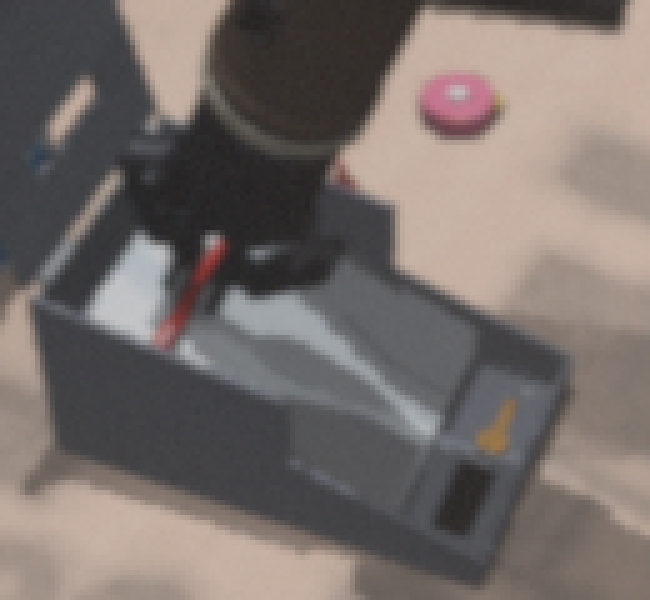

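The pen came along: it now runs from (160,345) to (220,245), well behind the flanges. I'll lift straight up.

In the tool's units: -0.18 m is -1.8, 0.065 m is 0.65.

Call:
{"api": "drive_effector", "payload": {
  "steps": [
    [[0,0,0],[0,0.03,-0.09],0],
    [[0,0,0],[0,0.09,-0.24],0],
    [[0,0,0],[0,0.17,-0.47],0],
    [[0,0,0],[0,0.26,-0.7],0],
    [[0,0,0],[0,0.34,-0.94],0],
    [[0,0,0],[0,0.48,-1.32],0],
    [[0,0,0],[0,0.65,-1.8],0],
    [[0,0,0],[0,0.65,-1.8],0]
  ]
}}

```text
clock: 13.75
tcp_pos: [0.6777, 0.0092, 0.2702]
eef_rot: [0.113, 0.609, 0.773, 0.141]
wrist_force: [0.2, 0.7, -0.3]
finger_gap: 0.0077
finger_force: 58.7
```

```bash
cat > held.py <<'E'
from h import *
s=sensors.sense();T=rot(s);ext=[]
for n in("scene","top"):
    c=optics.read_camera(n);w=cloud(c);h=cv2.cvtColor(c["image"],cv2.COLOR_RGB2HSV)
    d=w-s["tcp_pos"];m=((h[...,0]<8)|(h[...,0]>172))&(h[...,1]>110)&(np.linalg.norm(d,axis=-1)<.1)
    q=T.inv().apply(d[m])*1000 if m.any() else None
    if q is not None and len(q)>4: print(n,len(q),"tool mean",q.mean(0).round(1),"x",q[:,0].min().round(),q[:,0].max().round(),"dir",(np.linalg.svd(q-q.mean(0))[2][0]).round(3))
    if n=="scene":
        u,v=proj(c,s["tcp_pos"])[0].astype(int);a=c["image"][max(v-50,0):v+50,max(u-60,0):u+60]
        import time;cv2.imwrite(f"pics/h{int(s['clock']*100)}.png",cv2.resize(a,None,fx=5,fy=5,interpolation=3)[:,:,::-1])
print(s["clock"],s["finger_gap"],s["finger_force"],s["joint_pos"].round(2))
E
python3 held.py; ls pics
```

```text
scene 20 tool mean [11.8  0.4 -4.9] x -16.0 45.0 dir [ 0.993 -0.12   0.014]
13.75 0.007732927407508802 58.68679404258728 [ 0.32  0.35 -0.5   1.7   0.19  0.77 -0.01]
crop0.png
drag.png
grip.png
h1375.png
mid.png
scene0.png
scene_fit.png
strad.png
top0.png
```

The pen is held (gap 7.7 mm, 59 N, lying along tool x). Next I'll carry it to a point about 45 mm to the right of the blue pen and turn it parallel.

```bash
cat > pl.py <<'E'
from h import *;import sys
np.set_printoptions(precision=3,suppress=True)
x,y,z=map(float,sys.argv[1:4]);T=tool(np.pi/2,np.radians(98));print(rel([x,y,z],T),sensors.sense()["joint_pos"],sensors.sense()["wrist_force"])
E
python3 pl.py .465 .26 .2
```

```text
[ 0.286  0.263 -1.458  0.294 -0.158  0.008] [ 0.317  0.357 -0.501  1.709  0.193  0.768 -0.006] [-0.771 -0.086 -0.596]
```

In the tool's units: 0.294 m is 2.94, -0.158 m is -1.58, 0.05 rad is 1.

Call:
{"api": "drive_effector", "payload": {
  "steps": [
    [[1,0.8,-5],[0.4,-0.4,-0.1],0],
    [[2,1.6,-10],[0.8,-0.8,-0.1],0],
    [[5.72,5.26,-29.16],[2.94,-1.58,0.08],0],
    [[5.72,5.26,-29.16],[2.94,-1.58,0.08],0],
    [[5.72,5.26,-29.16],[2.94,-1.58,0.08],0],
    [[5.72,5.26,-29.16],[2.94,-1.58,0.08],0],
    [[5.72,5.26,-29.16],[2.94,-1.58,0.08],0],
    [[5.72,5.26,-29.16],[2.94,-1.58,0.08],0]
  ]
}}

```text
clock: 14.65
tcp_pos: [0.459, 0.2648, 0.1977]
eef_rot: [0.021, 0.072, 0.997, 0.03]
wrist_force: [0.7, 0.4, -0.4]
finger_gap: 0.0083
finger_force: 58.7
```

```bash
python3 pl.py .465 .26 .15
```

```text
[ 0.057  0.047 -0.283 -0.005 -0.007  0.048] [ 0.03   0.4   -0.838  1.858  0.349  0.961  0.476] [ 0.745  0.382 -0.411]
```

Call:
{"api": "drive_effector", "payload": {
  "steps": [
    [[1.14,0.94,-5.66],[-0.05,-0.07,0.2],0],
    [[1.14,0.94,-5.66],[-0.05,-0.07,0.48],0],
    [[1.14,0.94,-5.66],[-0.05,-0.07,0.48],0],
    [[1.14,0.94,-5.66],[-0.05,-0.07,0.48],0]
  ]
}}

```text
clock: 15.05
tcp_pos: [0.4696, 0.2551, 0.1501]
eef_rot: [0.001, -0.061, 0.998, 0.0]
wrist_force: [-0.2, 0.7, -0.2]
finger_gap: 0.0079
finger_force: 58.8
```

```bash
python3 held.py
python3 pl.py .465 .26 .02
```

```text
scene 49 tool mean [ 9.5  3.3 -7.5] x -58.0 51.0 dir [0.999 0.008 0.035]
15.05 0.007895844099850488 58.790908455848694 [ 0.01  0.51 -0.84  1.85  0.46  0.99  0.66]
[ 0.001  0.005 -0.018  0.006  0.005  0.132] [ 0.012  0.511 -0.845  1.845  0.458  0.986  0.664] [0.6   0.56  0.223]
```

In the tool's units: 0.14 m is 1.4, 0.138 m is 1.38, -0.018 rad is -0.36.

Call:
{"api": "drive_effector", "payload": {
  "steps": [
    [[0,0.1,-0.36],[0.06,0.05,0.3],0],
    [[0,0.1,-0.36],[0.06,0.05,0.65],0],
    [[0,0.1,-0.36],[0.06,0.05,1],0],
    [[0,0.1,-0.36],[0.06,0.05,1.25],0],
    [[0,0.1,-0.36],[0.06,0.05,1.35],0],
    [[0,0.1,-0.36],[0.06,0.05,1.38],0],
    [[0,0.1,-0.36],[0.06,0.05,1.4],0],
    [[0,0.1,-0.36],[0.06,0.05,1.4],0]
  ]
}}

```text
clock: 15.95
tcp_pos: [0.4656, 0.2601, 0.0122]
eef_rot: [0.001, -0.071, 0.998, 0.001]
wrist_force: [-0.4, 0.5, 0.7]
finger_gap: 0.008
finger_force: 58.8
```

```bash
python3 pl.py .465 .26 .005
```

```text
[ 0.001  0.002  0.002  0.001 -0.     0.007] [-0.112  0.688 -0.702  1.965  0.662  0.73   0.496] [-0.427  0.497  0.708]
```

In the tool's units: 0.0055 m is 0.055, 0.004 m is 0.04.

Call:
{"api": "drive_effector", "payload": {
  "steps": [
    [[0,0,0],[0,0,0.02],0],
    [[0,0,0],[0,0,0.04],0],
    [[0,0,0],[0,0,0.055],0],
    [[0,0,0],[0,0,0.055],0]
  ]
}}

```text
clock: 16.35
tcp_pos: [0.4648, 0.2595, 0.0053]
eef_rot: [-0.0, -0.071, 0.997, 0.0]
wrist_force: [0.0, 0.0, -0.4]
finger_gap: 0.0079
finger_force: 58.8
```

Call:
{"api": "drive_effector", "payload": {
  "steps": [
    [[0,0,0],[0,0,0.015],0],
    [[0,0,0],[0,0,0.015],0]
  ]
}}

```text
clock: 16.55
tcp_pos: [0.4649, 0.2597, 0.0046]
eef_rot: [0.0, -0.071, 0.997, -0.0]
wrist_force: [-1.1, -2.6, 10.1]
finger_gap: 0.0078
finger_force: 60.0
```

The pen is on the counter (10 N). I'll open a little and retreat.

In the tool's units: -0.16 m is -1.6, -0.11 m is -1.1.

Call:
{"api": "drive_effector", "payload": {
  "steps": [
    [[0,0,0],[0,0,-0.01],0.012],
    [[0,0,0],[0,0,-0.01],0.02],
    [[0,0,0],[0,0,-0.01],0.028],
    [[0,0,0],[0,0,-0.01],0.028],
    [[0,0,0],[0,0,-0.2],0.028],
    [[0,0,0],[0,0,-0.6],0.028],
    [[0,0,0],[0,0,-1.1],0.028],
    [[0,0,0],[0,0,-1.6],0.028]
  ]
}}

```text
clock: 17.35
tcp_pos: [0.4642, 0.2593, 0.1652]
eef_rot: [-0.001, -0.071, 0.997, 0.0]
wrist_force: [1.5, -0.3, -0.5]
finger_gap: 0.0279
finger_force: 0.0
```

Call:
{"api": "drive_effector", "payload": {
  "steps": [
    [[0,0,0],[0,-0.5,-0.4],0.028],
    [[0,0,0],[0,-1,-0.8],0.028],
    [[0,0,0],[0,-1.5,-1],0.028],
    [[0,0,0],[0,-2,-1.2],0.028],
    [[0,0,0],[0,-2.5,-1.2],0.028],
    [[0,0,0],[0,-3,-1.2],0.028],
    [[0,0,0],[0,-3,-1.2],0.028],
    [[0,0,0],[0,-3,-1.2],0.028]
  ]
}}

```text
clock: 18.15
tcp_pos: [0.5078, -0.0436, 0.2834]
eef_rot: [-0.001, -0.067, 0.998, -0.001]
wrist_force: [0.2, -0.4, 0.5]
finger_gap: 0.0278
finger_force: 0.0
```

```bash
python3 - <<'E'
from h import *
out=[]
for n in("top","scene"):
    c=optics.read_camera(n);w=cloud(c);h=cv2.cvtColor(c["image"],cv2.COLOR_RGB2HSV)
    reg=(abs(w[...,0]-.46)<.1)&(abs(w[...,1]-.28)<.06)&(w[...,2]<.03)
    for k,m in(("red",((h[...,0]<8)|(h[...,0]>172))&(h[...,1]>110)),("blue",(h[...,0]>100)&(h[...,0]<130)&(h[...,1]>90))):
        q=w[m&reg]*1000
        if len(q)>5:
            dr=np.linalg.svd(q-q.mean(0),full_matrices=False)[2][0];print(n,k,len(q),q.mean(0).round(1),"yaw",np.degrees(np.arctan(dr[1]/dr[0])).round(1),q.min(0).round(),q.max(0).round())
    out.append(c["image"])
m=np.vstack([cv2.resize(out[0][110:260,110:310],(800,600),interpolation=3)])
cv2.imwrite("pics/fin_top.png",m[:,:,::-1]);cv2.imwrite("pics/fin_scene.png",cv2.resize(out[1][100:384,130:400],(570,600),interpolation=3)[:,:,::-1])
E
python3 lid.py
```

```text
top red 68 [470.1 260.9   7.8] yaw 9.3 [419. 251.  -3.] [515. 269.  14.]
top blue 49 [474.1 306.7   6.9] yaw 7.8 [430. 300.  -5.] [517. 312.  14.]
scene red 137 [471.4 262.2   9.4] yaw 6.7 [412. 254.   5.] [522. 270.  13.]
scene blue 107 [475.7 307.    8.4] yaw 7.6 [433. 299.   5.] [520. 315.  12.]
top -0.06 187 lid th 1.953741515710586 top 0.29114108282818385
top 0.06 253 lid th 1.9651138569409166 top 0.28875638407352944
scene -0.06 267 lid th 1.9626084132242616 top 0.2889342877564556
scene 0.06 339 lid th 1.9636556216427412 top 0.2891457510947879
```

View pics/fin_scene.png

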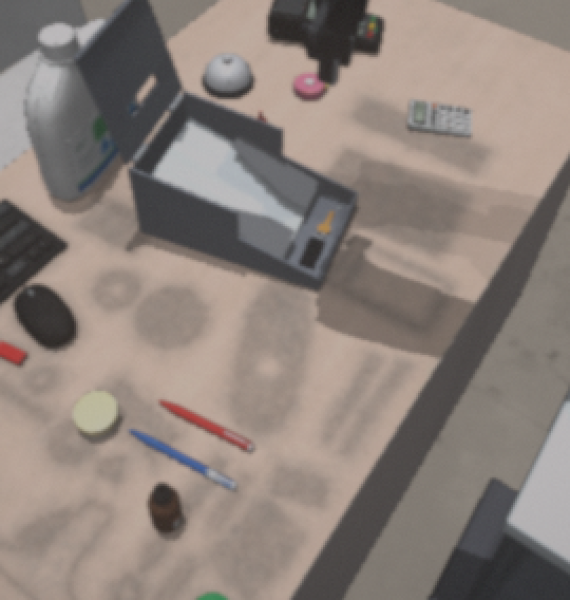

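The red pen lies flat from (160,403) to (250,447), parallel to the blue pen from (130,433) to (235,487), within about 1.5°, and about 45 mm beside it. The lid stands open on its stop, the other things look undisturbed, and the arm is clear. I'm handing in.

Call:
{"api": "drive_effector", "payload": {
  "steps": [
    [[0,0,0],[0,0,0],0.028],
    [[0,0,0],[0,0,0],0.028],
    [[0,0,0],[0,0,0],0.028]
  ]
}}

```text
clock: 18.65
tcp_pos: [0.5074, -0.0367, 0.2839]
eef_rot: [-0.0, -0.072, 0.997, 0.0]
wrist_force: [0.6, -0.4, 0.1]
finger_gap: 0.0282
finger_force: 0.0
```

```bash
python3 -c "
from workcell import r, optics, ticket, sensors;print(ticket.finish_job())"
```

```text
the job is handed in; nothing more can be done
None
```

I handed the job in at 18.65 s: the lid rests open on its stop, the jammed pen lies flat and parallel to the other pen about 45 mm beside it, and the other things look undisturbed; no verdict came back.

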